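Pack up the diver's watch job

TASK

The steel diver's watch in the vise has to wait, so gather its parts into the job tray: lay its steel caseback in the white dish, its black-and-steel bezel in the blue dish, and its black-dial movement dial up in the middle of the cork-lined bowl, then cover that movement with the glass dome so that the dome stands flat on the cork. Lower everything gently into its dish, and leave the gold watch's caseback, bezel and white-dial movement where they lie.

Things in the scene. Friction and masses are not known exactly. Their poses are not given: they have to be found in the camera images.
- movement: The diver's movement, to be moved: black dial with white hands and markers, clamped dial up in a round grey plastic holder, 44 mm diameter, 12 mm high over the hands (the grey holder is 10 mm high); 24 to 39 g. Origin: centre of the underside, z up out of the dial. Grip it by the holder's round side. Lies on the green bench mat (2 mm thick), parts about 85 to 110 mm apart.
- caseback: The diver's caseback, to be moved: plain silver steel disc, 38 mm diameter, 6 mm thick in all (a smaller 33 mm threaded step forms its lowest 2 mm), outside up with six small dark notches; 24 g. Origin: centre of the underside, z up. Lies on the green bench mat (2 mm thick), parts about 85 to 110 mm apart.
- bezel: The diver's bezel, to be moved: flat steel ring with a black insert and white marks, 42 mm outer diameter, 31 mm hole, 7 mm high (6 mm at the outer edge); 18 g. Origin: centre of the hole at the underside, z up. Lies on the green bench mat (2 mm thick), parts about 85 to 110 mm apart.
- dome: Glass dome (dust cover), to be moved last over the movement: clear, hollow, open below, 70 mm outer and 64 mm inner diameter, steel line round its lower rim, glass 32 mm high (28 mm inside), with a black knob on top: 18 mm diameter, from 35 to 50 mm above the origin, on a 3 mm neck; 72 to 117 g. Origin: centre of its lower rim, z up. Stands upright and empty on the same mat; grip it by the knob.
- gold_movement: Look-alike, leave alone: movement of the gold watch, same grey holder and size as the diver's, but white dial with gold hands. Origin as there. On the mat.
- gold_caseback: Look-alike, leave alone: gold-coloured caseback, same size as the steel one. Origin as there. On the mat.
- gold_bezel: Look-alike, leave alone: gold-coloured bezel with a white insert, same size as the steel one. Origin as there. On the mat.
- cork_bowl: Dark wooden bowl with a brown cork floor, for the movement and the dome. Fixed, round, 100 mm outer and 94 mm inner diameter. Origin: centre of its underside, z up; flat floor 5 mm and rim 15 mm above it. One of three dishes 111 mm apart, in changing order, in a dark metal job tray (345 x 118 mm; rim 12 mm above the bench, lower than the dishes'; dish origins 4 mm above the bench).
- white_dish: White dish, for the caseback. Fixed, round, 100 mm outer and 94 mm inner diameter. Origin: centre of its underside, z up; flat floor 5 mm and rim 15 mm above it. One of three dishes 111 mm apart, in changing order, in a dark metal job tray (345 x 118 mm; rim 12 mm above the bench, lower than the dishes'; dish origins 4 mm above the bench).
- blue_dish: Blue dish, for the bezel. Fixed, round, 100 mm outer and 94 mm inner diameter. Origin: centre of its underside, z up; flat floor 5 mm and rim 15 mm above it. One of three dishes 111 mm apart, in changing order, in a dark metal job tray (345 x 118 mm; rim 12 mm above the bench, lower than the dishes'; dish origins 4 mm above the bench).
Things that resemble listed ones, but are neither listed nor needed, are in the scene too. Leave any purple look-alike of the bezel alone. Of the things shaped like the dome, the glass one is meant.

How it is judged (in metres and radians):
On the way, in this order (a step that is already met when the one before it is completed fails the run):
1. the black-dial movement lies dial up in the cork-lined bowl, let go (horizontal distance between movement and cork_bowl below 0.014 m and z of movement in the frame of cork_bowl between 0.002 and 0.008 m and angle between movement's own z axis and vertical below 0.12 rad and linear speed of movement below 0.02 m/s and contact force between movement and the fingers below 0.1 N), for 0.2 s.
2. the glass dome stands over it on the cork (horizontal distance between movement and cork_bowl below 0.014 m and z of movement in the frame of cork_bowl between 0.002 and 0.008 m and angle between movement's own z axis and vertical below 0.12 rad and horizontal distance between dome and movement below 0.013 m and horizontal distance between dome and cork_bowl below 0.015 m and z of dome in the frame of cork_bowl between 0.002 and 0.008 m and angle between dome's own z axis and vertical below 0.06 rad), for 0.2 s.
At the end, for the whole second after the job is handed in: Steel caseback flat in the white dish, steel bezel flat in the blue dish; black-dial movement dial up on the cork within 14 mm of the bowl's middle; the dome over it, rim flat on the cork, within 13 mm of the movement's middle and 15 mm of the bowl's; all released and at rest (all of step 2 and linear speed of each of movement, caseback, bezel, dome below 0.02 m/s and contact force between each of movement, caseback, bezel, dome and the fingers below 0.1 N and horizontal distance between caseback and white_dish below 0.028 m and z of caseback in the frame of white_dish between 0.002 and 0.008 m and angle between each of caseback, bezel's own z axis and vertical below 0.12 rad and horizontal distance between bezel and blue_dish below 0.027 m and z of bezel in the frame of blue_dish between 0.002 and 0.008 m); the robot touches nothing.
It fails at once if a part of the gold watch is moved more than 15 mm (distance of any of gold_movement, gold_caseback, gold_bezel from where it was at the start of the episode above 0.015 m).
It fails at once if a part or the dome is dropped or driven into its dish (faster than 0.55 m/s within 20 mm of the floor, a fall of about 15 mm) ((horizontal distance between movement and cork_bowl below 0.035 m and z of movement in the frame of cork_bowl below 0.025 m and linear speed of movement above 0.55 m/s) or (horizontal distance between caseback and white_dish below 0.035 m and z of caseback in the frame of white_dish below 0.025 m and linear speed of caseback above 0.55 m/s) or (horizontal distance between bezel and blue_dish below 0.035 m and z of bezel in the frame of blue_dish below 0.025 m and linear speed of bezel above 0.55 m/s) or (horizontal distance between dome and cork_bowl below 0.035 m and z of dome in the frame of cork_bowl below 0.025 m and linear speed of dome above 0.55 m/s)).
It also fails if it takes over 96 s, if anything falls off the work surface, if the arm or the gripper's body presses on something with over 40 N, if the wrist force passes 120 N, or if a joint passes its speed limit or range.

ROBOT

A 7-joint arm with a two-finger parallel gripper is mounted at the origin on the work surface. World frame = base frame: x ahead of the robot, y to its left, z up, the work surface at z = 0. Lengths are in mm, angles in degrees, forces in N, time in s.
With the tool pointing down it reaches from about 425 to 875 mm from the base axis. Payload 9.9 kg.
Tool frame: the origin (TCP) lies between the finger pads; the fingertips stand 19 mm ahead of it and the grasp point (between the pads) is the TCP; z points along the fingers, y is the line along which they close (so a half turn about z gives the same grasp; the last joint's range is limited). The gripper opens to 85 mm and grips with 20 to 120 N. Pads are 22 mm wide; open, the fingers measure 114 mm over their backs; the gripper's body (76 mm by 85 mm) begins 54 mm behind the grasp point. The pads swing forward as they close: fully open they stand 13 mm farther back than shut.
Start: joints at [63.266, 32.985, 1.427, 82.34, -0.859, 64.687, -3.237], TCP at [252.13, -626.147, 250.289] pointing down, gripper open.
Joint ranges: [-157.87, 157.87], [-19.46, 123.44], [-87.15, 90], [11.01, 140.99], [-62.26, 242.26], [9.8, 113.94], [-161.44, 161.44]. Speed limits (degrees/s): [127.2, 127.2, 172.46, 172.46, 180, 180, 180].

INTERFACE

Orientations are given as [roll, pitch, yaw] about the fixed x, y, z axes, in that order (R = Rz(yaw) Ry(pitch) Rx(roll)).
In Python, from cell import ctrl, vision gives the robot as it stands.
- The arm moves only by the shell command python3 -m handwheel 'ROWS' [FORCE]. ROWS is JSON, a list of rows, each an object with "gripper": the opening, from -1 (shut) to 1 (fully open); "translation": the shift along the tool's x, y, z in m, a list of three; "angular": the turn, a rotation vector about the tool's x, y, z in rad, a list of three. A call has 1 to 8 rows; each row is the pose to reach, as a shift and turn from the pose commanded when the call began, along the tool's axes at that moment; what a row does not reach only later rows make up. A row lasts 1/12 s, in which the tool goes at most 41.7 mm and 7.16 degrees, less where a joint would pass 70% of its speed; a pose out of reach is approached as far as the arm can. A call with a gripper value outside its range is refused whole. The fingers move at their own pace and stop on an object; FORCE is the grip in N (left out, the last holds). Time passes only in rows, so rows that repeat a pose let the fingers close. It gives the time, the measured TCP pose, the force, the opening and the grip force at its end, in the units of the state.
- ctrl.sense(): the state, without advancing time (a new reading comes with each control period).
- vision.get_image(name): name is "side" or "top"; returns (picture, depth): 384x512x3 uint8, blue, green, red; 384x512 float32, mm along the optical axis (not along the pixel's ray), 0 where there is no reading.
- vision.camera_info(name): a dict with "intrinsics" (3x3 intrinsics, pixels), "dist" ([k1, k2, p1, p2, k3] as OpenCV has them; the pictures are not rectified), "position" and "attitude" of the camera in the world. Camera axes: x right, y up, looking along -z (the intrinsics and any distortion apply to the point x, -y, -z); pixel columns grow to the right and rows downward; lengths in mm; the calibration is good to about 2 mm. A picture is of the moment at which its call begins. camera_info takes no time and is no camera call.
- ctrl.close_job(): hands the job in; it is judged then, once.
The state is a dict: "time_s": time; "joints": joint angles; "qvel": joint speeds; "tau": joint torques, N m; "tool_pos": TCP position; "tcp_rot": TCP orientation; "contact_force": force on the tool from outside, world axes, zero at the start; "moment": the same for the moment, N m; "width": finger opening in mm; "grasp_force": force on a finger pad.
Only numpy, scipy, OpenCV 4.12 (cv2) and the standard library are available. Lean on these libraries where they do the work, as an engineer would, in place of code of your own. Each camera call takes 0.05 s, during which the arm holds its last target. There are 200 camera calls.

## Working session

There is one attempt and no reset: what is moved stays moved. The work goes in short steps, Python scripts to look and compute and a shell command to move; the robot and the scene stay as the last step left them, time stands still between calls to the robot, and variables do not carry over. Pictures are saved under pics/ and viewed, at most 14 in all, crops included, and the job is handed in when it is done.

```bash
ls; mkdir -p pics
python3 - <<'E'
from cell import ctrl, vision
import cv2
for n in("top","side"):
    im,d=vision.get_image(n); cv2.imwrite(f"pics/{n}0.png",im); print(vision.camera_info(n))
print(ctrl.sense())
E
```

```text
pics
{'intrinsics': array([[443.46607845,   0.        , 256.85729773],
       [  0.        , 443.46607845, 196.91114375],
       [  0.        ,   0.        ,   1.        ]]), 'dist': array([-0.15763925,  0.        ,  0.        ,  0.        ,  0.        ]), 'position': array([ 377.35775293,   29.8053096 , 1231.72940276]), 'attitude': array([  5.08994639,  -1.07202054, -89.18275268])}
{'intrinsics': array([[410.0521041 ,   0.        , 254.0995326 ],
       [  0.        , 410.0521041 , 187.76973789],
       [  0.        ,   0.        ,   1.        ]]), 'dist': array([0.04556473, 0.        , 0.        , 0.        , 0.        ]), 'position': array([119.31800307, 892.26356803, 661.98994062]), 'attitude': array([  57.1131033 ,   -0.20972116, -156.835142  ])}
{'time_s': 0.1, 'joints': array([63.26595683, 33.02879937,  1.42306998, 82.38045666, -0.86023289,
       64.68876339, -3.23763648]), 'qvel': array([-0.0448704 , -0.18340307, -0.00612528, -0.11654288, -0.00687345,
        0.09709771,  0.07908642]), 'tau': array([ 6.73907154e-03, -7.67306113e+01,  2.25820206e+00, -2.86605871e+01,
        1.58988568e-02,  8.70083284e-03, -7.79036850e-05]), 'tool_pos': array([ 251.99807307, -625.78419243,  249.52460374]), 'tcp_rot': array([-1.79912606e+02,  3.46267885e-03,  2.19342516e+01]), 'contact_force': array([ 0.32152183, -0.10658279,  0.53450543]), 'moment': array([-0.0216702 ,  0.0032194 , -0.04561532]), 'grasp_force': 0.0, 'width': 85.59320439230493}
```

View pics/top0.png

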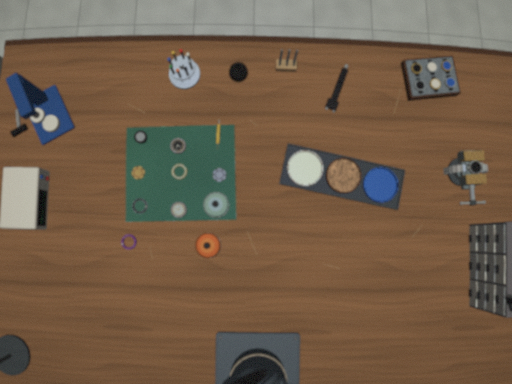

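View pics/side0.png

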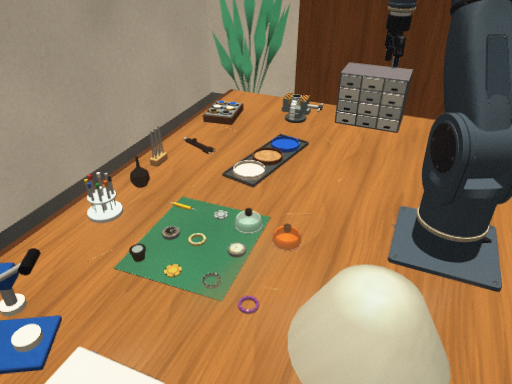

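Run:
```python
import cv2
im=cv2.imread("pics/top0.png")[122:222,112:245]; cv2.imwrite("pics/c1.png",cv2.resize(im,None,fx=6,fy=6,interpolation=cv2.INTER_CUBIC))
im=cv2.imread("pics/side0.png")[190:320,110:310]; cv2.imwrite("pics/c2.png",cv2.resize(im,None,fx=4,fy=4,interpolation=cv2.INTER_CUBIC))
```

```text
(no output)
```

View pics/c1.png

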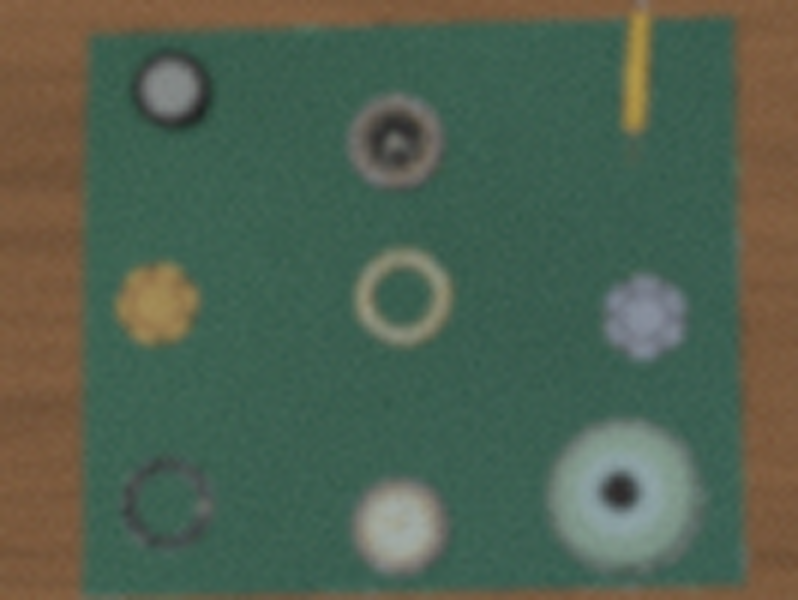

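View pics/c2.png

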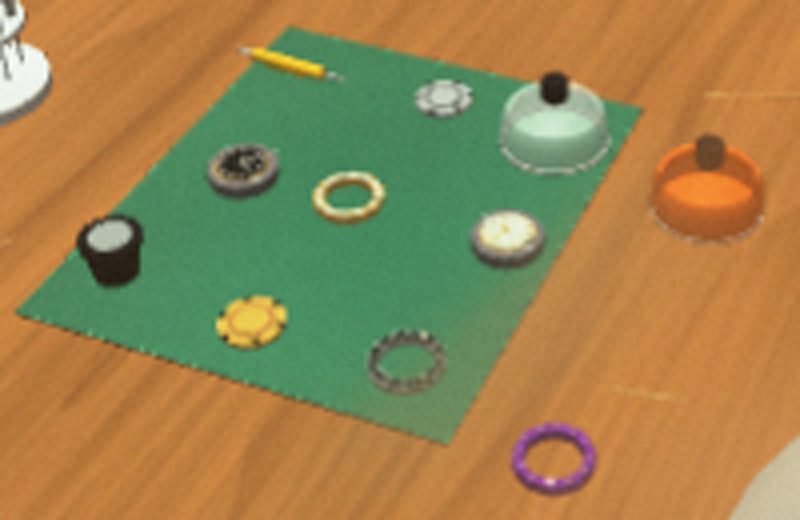

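The pictures show these candidates, in top-view pixels:
- **Movement:** black dial at (178,145) fits. The white/gold dial at (178,209) is the look-alike.
- **Caseback:** silver notched disc at (219,174) fits. The one at (138,172) is gold.
- **Bezel:** the dark/steel ring at (140,205) fits. The ring at (179,172) is gold/white and the one at (129,241) is purple.
- **Dome:** clear glass at (215,204) fits. The one at (208,245) is orange.

The dishes are white at (305,168), cork at (343,175) and blue at (380,184). The crops confirm these choices.

```bash
cat > h.py <<'E'
import numpy as np, cv2
from scipy.spatial.transform import Rotation as R
from cell import ctrl, vision
def ray(cam,px,z):
    i=vision.camera_info(cam)
    u=cv2.undistortPoints(np.array([[px]],float),i["intrinsics"],i["dist"])[0,0]
    d=R.from_euler("xyz",i["attitude"],degrees=True).apply([u[0],-u[1],-1]); p=i["position"]
    return (p+d*(z-p[2])/d[2])[:2]
def proj(cam,P):
    i=vision.camera_info(cam)
    c=R.from_euler("xyz",i["attitude"],degrees=True).inv().apply(np.array(P)-i["position"])*[1,-1,-1]
    return cv2.projectPoints(c[None],np.zeros(3),np.zeros(3),i["intrinsics"],i["dist"])[0].ravel()
def go(x,y,z,yaw):
    s=ctrl.sense(); r=R.from_euler("xyz",s["tcp_rot"],degrees=True)
    t=R.from_euler("xyz",[180,0,yaw],degrees=True)
    print("tr",(r.inv().apply(np.array([x,y,z])-s["tool_pos"])/1000).round(4),"ang",(r.inv()*t).as_rotvec().round(3))
E
cat > det.py <<'E'
from h import *
def comps(cam,im):
    hsv=cv2.cvtColor(im,cv2.COLOR_BGR2HSV)
    g=cv2.inRange(hsv,(60,80,30),(90,255,255))
    if cam=="side": g=cv2.inRange(hsv,(60,110,30),(90,255,255))
    n,l,s,c=cv2.connectedComponentsWithStats(g); k=1+s[1:,4].argmax()
    hull=cv2.convexHull(cv2.findContours((l==k).astype(np.uint8),0,2)[0][0])
    m=np.zeros_like(g); cv2.fillConvexPoly(m,hull,255)
    m=cv2.erode(m,np.ones((3,3)))&~g
    for c in cv2.findContours(m,0,2)[0]:
        if cv2.contourArea(c)>30:
            x,y,w,h=cv2.boundingRect(c); yield (x+w/2-.5,y+h/2-.5),(w,h)
H=8
for cam in("top","side"):
    im,_=vision.get_image(cam)
    for p,wh in comps(cam,im): print(cam,np.round(p,1),wh,ray(cam,p,H).round(1))
    hsv=cv2.cvtColor(im,cv2.COLOR_BGR2HSV)
    for n,lo,hi in(("white",(0,0,130),(179,60,255)),("blue",(105,150,60),(125,255,255)),("cork",(5,60,85),(20,160,255))):
        q=cv2.inRange(hsv,lo,hi); box=(slice(140,215),slice(280,410)) if cam=="top" else (slice(130,190),slice(220,315))
        z=np.zeros_like(q); z[box]=q[box]
        cs=cv2.findContours(z,0,2)[0]; c=max(cs,key=cv2.contourArea)
        x,y,w,h=cv2.boundingRect(c); p=(x+w/2-.5,y+h/2-.5); print(cam,n,p,(w,h),ray(cam,p,19).round(1),"floor",ray(cam,p,9).round(1))
E
python3 det.py
```

```text
top [178.5 209.5] (18, 18) [448.2 224.9]
top [139.5 206. ] (18, 17) [456.1 334.8]
top [215.5 204. ] (28, 27) [465.2 122.6]
top [219.  174.5] (15, 16) [547.6 114.7]
top [137.5 172.5] (16, 16) [550.1 344.2]
top [178.5 171. ] (18, 19) [555.8 228.2]
top [177.5 145.5] (18, 18) [628.2 233.6]
top [140.  136.5] (13, 14) [653.1 341.8]
top [218. 138.] (7, 23) [651.2 120.1]
top white (304.5, 167.5) (36, 36) [ 569.7 -122.4] floor [ 571.3 -123.6]
top blue (380.5, 184.5) (34, 34) [ 526.2 -337.5] floor [ 527.4 -340.5]
top cork (344.5, 177.0) (130, 75) [ 545.3 -234.7] floor [ 546.7 -236.9]
side [207.5 277. ] (14, 11) [467.  333.3]
side [172.5 270. ] (18, 15) [549.1 345.1]
side [137.  252.5] (17, 20) [657.1 328.4]
side [235.5 249.5] (18, 16) [449.2 227.8]
side [197. 239.] (19, 15) [552.5 230.4]
side [170.  232.5] (19, 16) [627.  235.1]
side [242.5 223.5] (18, 22) [475.5 129.9]
side [220.5 214.5] (16, 10) [545.5 117.8]
side [186.  206.5] (21, 8) [648.8 122.5]
side white (248.5, 170.0) (32, 15) [ 564.1 -109.1] floor [ 571.  -124.7]
side blue (285.0, 143.5) (29, 16) [ 521.3 -325.4] floor [ 527.5 -344.3]
side cork (251.5, 162.5) (62, 26) [ 574.4 -156.1] floor [ 581.4 -172.5]
```

Run:
```python
from h import *
print("knob",ray("top",(215.3,203.7),52), ray("side",(110+554/4,190+76/4),52))
go(628,234,110,0)
```

```text
knob [462.82030501 119.79871509] [462.38798991 120.88727522]
tr [ 0.67   -0.6571  0.1404] ang [-0.001  0.     0.383]
```

```bash
python3 -m handwheel '[{"gripper":0.4,"translation":[0.23,-0.225,0.04],"angular":[0,0,0.383]},{"gripper":0.4,"translation":[0.23,-0.225,0.04],"angular":[0,0,0.383]},{"gripper":0.4,"translation":[0.23,-0.225,0.04],"angular":[0,0,0.383]},{"gripper":0.4,"translation":[0.23,-0.225,0.04],"angular":[0,0,0.383]},{"gripper":0.4,"translation":[0.23,-0.225,0.04],"angular":[0,0,0.383]},{"gripper":0.4,"translation":[0.23,-0.225,0.04],"angular":[0,0,0.383]},{"gripper":0.4,"translation":[0.23,-0.225,0.04],"angular":[0,0,0.383]},{"gripper":0.4,"translation":[0.23,-0.225,0.04],"angular":[0,0,0.383]}]' 40
python3 -c "
from h import *
go(628,234,110,0); print(ctrl.sense()['joints'])"
```

```text
time_s: 0.87
tool_pos: [382.4, -328.2, 210.0]
tcp_rot: [-179.9, -0.0, 0.1]
contact_force: [-0.2, -0.7, -0.2]
width: 59.8
grasp_force: 0.0
tr [ 0.2466 -0.5616  0.1006] ang [-0.001 -0.     0.002]
[ 31.68022526  21.22511667   5.03963331 111.10980427  -2.53529825
  47.79659989 -51.81222997]
```

```bash
python3 -m handwheel '[{"gripper":0.4,"translation":[0.123,-0.281,0.05],"angular":[0,0,0]},{"gripper":0.4,"translation":[0.123,-0.281,0.05],"angular":[0,0,0]},{"gripper":0.4,"translation":[0.123,-0.281,0.05],"angular":[0,0,0]},{"gripper":0.4,"translation":[0.123,-0.281,0.05],"angular":[0,0,0]},{"gripper":0.4,"translation":[0.123,-0.281,0.05],"angular":[0,0,0]},{"gripper":0.4,"translation":[0.123,-0.281,0.05],"angular":[0,0,0]},{"gripper":0.4,"translation":[0.123,-0.281,0.05],"angular":[0,0,0]},{"gripper":0.4,"translation":[0.123,-0.281,0.05],"angular":[0,0,0]}]' 
python3 -m handwheel '[{"gripper":0.4,"translation":[0.123,-0.281,0.05],"angular":[0,0,0]},{"gripper":0.4,"translation":[0.123,-0.281,0.05],"angular":[0,0,0]},{"gripper":0.4,"translation":[0.123,-0.281,0.05],"angular":[0,0,0]},{"gripper":0.4,"translation":[0.123,-0.281,0.05],"angular":[0,0,0]},{"gripper":0.4,"translation":[0.123,-0.281,0.05],"angular":[0,0,0]},{"gripper":0.4,"translation":[0.123,-0.281,0.05],"angular":[0,0,0]},{"gripper":0.4,"translation":[0.123,-0.281,0.05],"angular":[0,0,0]},{"gripper":0.4,"translation":[0.123,-0.281,0.05],"angular":[0,0,0]}]' 
python3 -c "
from h import *
go(628,234,30,0); print(ctrl.sense()['joints'])"
```

```text
time_s: 1.53
tool_pos: [506.1, -44.7, 159.6]
tcp_rot: [-179.9, -0.0, 0.3]
contact_force: [1.1, 0.4, -0.5]
width: 59.6
grasp_force: 0.0
time_s: 2.2
tool_pos: [627.9, 237.3, 109.1]
tcp_rot: [-179.8, 0.0, 0.3]
contact_force: [-0.7, 0.3, 0.5]
width: 59.8
grasp_force: 0.0
tr [0.0001 0.0035 0.0791] ang [-0.003  0.     0.005]
[ -26.37905429   40.39367541    3.01662266   92.07575761   -2.87971477
   47.54478608 -111.85960132]
```

```bash
python3 -m handwheel '[{"gripper":0.4,"translation":[0,0.003,0.03],"angular":[0,0,0.005]},{"gripper":0.4,"translation":[0,0.003,0.06],"angular":[0,0,0.005]},{"gripper":0.4,"translation":[0,0.003,0.075],"angular":[0,0,0.005]},{"gripper":0.4,"translation":[0,0.003,0.082],"angular":[0,0,0.005]},{"gripper":0.4,"translation":[0,0.003,0.086],"angular":[0,0,0.005]},{"gripper":0.4,"translation":[0,0.003,0.086],"angular":[0,0,0.005]}]'
python3 - <<'E'
from h import *
for n in("top","side"):
    im,d=vision.get_image(n); u,v=map(int,proj(n,[628,234,20])); f=5
    cv2.imwrite(f"pics/{n}1.png",cv2.resize(im[v-40:v+40,u-50:u+50],None,fx=6,fy=6))
E
```

```text
time_s: 2.7
tool_pos: [627.6, 227.4, 24.1]
tcp_rot: [180.0, 0.0, -0.3]
contact_force: [0.6, 0.6, -0.2]
width: 59.2
grasp_force: 0.0
```

View pics/side1.png

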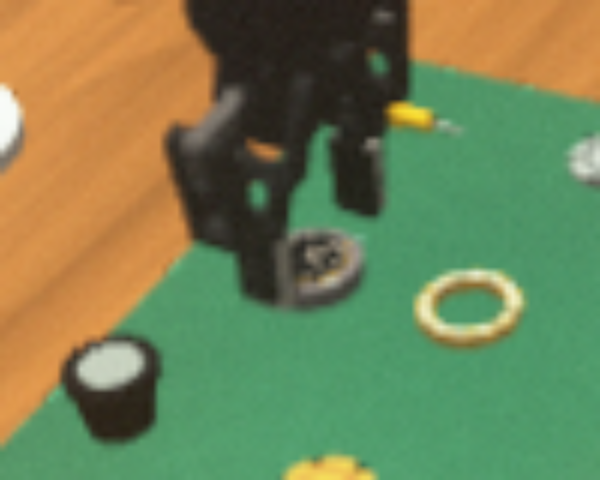

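The picture shows the black-dial movement at crop (320,265), between the fingers but off-centre. I'll shift about 6 mm in +y and close.

```bash
python3 -m handwheel '[{"gripper":0.4,"translation":[0,-0.006,0.001],"angular":[0,0,0]},{"gripper":0.4,"translation":[0,-0.006,0.002],"angular":[0,0,0]},{"gripper":-0.1,"translation":[0,-0.006,0.002],"angular":[0,0,0]},{"gripper":-0.3,"translation":[0,-0.006,0.002],"angular":[0,0,0]},{"gripper":-0.4,"translation":[0,-0.006,0.002],"angular":[0,0,0]},{"gripper":-0.4,"translation":[0,-0.006,0.002],"angular":[0,0,0]},{"gripper":-0.4,"translation":[0,-0.006,0.002],"angular":[0,0,0]},{"gripper":-0.4,"translation":[0,-0.006,0.002],"angular":[0,0,0]}]' 40
python3 -m handwheel '[{"gripper":-0.4,"translation":[0,0,-0.01],"angular":[0,0,0]},{"gripper":-0.4,"translation":[0,0,-0.03],"angular":[0,0,0]},{"gripper":-0.4,"translation":[0,0,-0.06],"angular":[0,0,0]},{"gripper":-0.4,"translation":[0,0,-0.08],"angular":[0,0,0]},{"gripper":-0.4,"translation":[0,0,-0.08],"angular":[0,0,0]},{"gripper":-0.4,"translation":[0,0,-0.08],"angular":[0,0,0]}]'
python3 - <<'E'
from h import *
s=ctrl.sense();im,d=vision.get_image("side"); u,v=map(int,proj("side",s["tool_pos"]))
cv2.imwrite(f"pics/s2.png",cv2.resize(im[v-40:v+40,u-50:u+50],None,fx=6,fy=6))
go(549,-233,103,0)
E
```

```text
time_s: 3.47
tool_pos: [627.7, 234.1, 23.2]
tcp_rot: [-179.9, -0.0, -0.3]
contact_force: [-1.4, 1.9, 5.5]
width: 41.7
grasp_force: 39.7
time_s: 3.97
tool_pos: [628.5, 233.5, 104.3]
tcp_rot: [-179.9, -0.2, -0.3]
contact_force: [0.4, -1.0, -0.6]
width: 41.9
grasp_force: 40.5
tr [-7.610e-02  4.667e-01 -2.000e-04] ang [-0.    -0.001 -0.005]
```

View pics/s2.png

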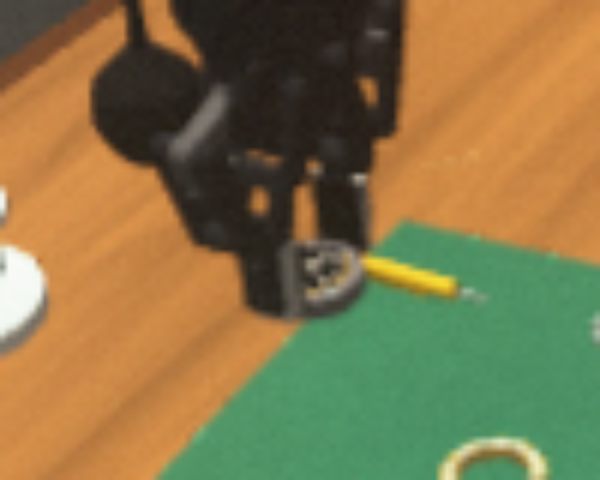

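Run:
```python
from h import *
s=ctrl.sense(); u,v=map(int,proj("side",s["tool_pos"])); print(s["tool_pos"],u,v)
# dial visible centre & holder right/bottom extremes in crop
for c in((325,272),(362,280)): print(ray("side",(u-50+(c[0]-2.5)/6,v-40+(c[1]-2.5)/6),94))
```

```text
[627.63643382 233.30304497 102.95214316] 165 200
[620.24801138 234.43317678]
[603.81738526 233.30159806]
```

```bash
python3 -m handwheel '[{"gripper":-0.4,"translation":[-0.003,0.02,0],"angular":[0,0,0]},{"gripper":-0.4,"translation":[-0.008,0.05,0],"angular":[0,0,0]},{"gripper":-0.4,"translation":[-0.014,0.09,0],"angular":[0,0,0]},{"gripper":-0.4,"translation":[-0.02,0.13,0],"angular":[0,0,0]},{"gripper":-0.4,"translation":[-0.026,0.17,0],"angular":[0,0,0]},{"gripper":-0.4,"translation":[-0.032,0.21,0],"angular":[0,0,0]},{"gripper":-0.4,"translation":[-0.038,0.25,0],"angular":[0,0,0]},{"gripper":-0.4,"translation":[-0.044,0.29,0],"angular":[0,0,0]}]' 
python3 -m handwheel '[{"gripper":-0.4,"translation":[-0.006,0.04,0],"angular":[0,0,0]},{"gripper":-0.4,"translation":[-0.012,0.08,0],"angular":[0,0,0]},{"gripper":-0.4,"translation":[-0.018,0.115,0],"angular":[0,0,0]},{"gripper":-0.4,"translation":[-0.023,0.145,0],"angular":[0,0,0]},{"gripper":-0.4,"translation":[-0.027,0.165,0],"angular":[0,0,0]},{"gripper":-0.4,"translation":[-0.029,0.176,0],"angular":[0,0,0]},{"gripper":-0.4,"translation":[-0.029,0.176,0],"angular":[0,0,0]},{"gripper":-0.4,"translation":[-0.029,0.176,0],"angular":[0,0,0]}]' 
python3 -c "
from h import *
go(552,-233,31,0)"
```

```text
time_s: 4.68
tool_pos: [580.7, -58.1, 101.3]
tcp_rot: [-180.0, 0.1, -0.3]
contact_force: [0.9, -0.0, -0.0]
width: 41.4
grasp_force: 40.5
time_s: 5.35
tool_pos: [552.0, -231.2, 101.7]
tcp_rot: [-179.9, 0.1, -0.3]
contact_force: [1.2, 1.1, 1.0]
width: 41.6
grasp_force: 40.5
tr [0.0001 0.0019 0.0706] ang [-0.001  0.001 -0.005]
```

```bash
python3 -m handwheel '[{"gripper":-0.4,"translation":[0,0.001,0.015],"angular":[0,0,0]},{"gripper":-0.4,"translation":[0,0.001,0.035],"angular":[0,0,0]},{"gripper":-0.4,"translation":[0,0.001,0.05],"angular":[0,0,0]},{"gripper":-0.4,"translation":[0,0.001,0.06],"angular":[0,0,0]},{"gripper":-0.4,"translation":[0,0.001,0.066],"angular":[0,0,0]},{"gripper":-0.4,"translation":[0,0.001,0.069],"angular":[0,0,0]},{"gripper":-0.4,"translation":[0,0.001,0.07],"angular":[0,0,0]},{"gripper":-0.4,"translation":[0,0.001,0.07],"angular":[0,0,0]}]' 
python3 -m handwheel '[{"gripper":-0.4,"translation":[0,0,0],"angular":[0,0,0]},{"gripper":-0.4,"translation":[0,0,0.001],"angular":[0,0,0]}]'
```

```text
time_s: 6.02
tool_pos: [552.6, -232.9, 32.6]
tcp_rot: [180.0, -0.0, -0.3]
contact_force: [-0.6, -0.3, -0.3]
width: 41.3
grasp_force: 40.5
time_s: 6.18
tool_pos: [552.6, -233.4, 32.1]
tcp_rot: [180.0, -0.1, -0.3]
contact_force: [0.6, -0.0, 0.5]
width: 41.6
grasp_force: 40.5
```

```bash
python3 -m handwheel '[{"gripper":-0.4,"translation":[0,0,0.001],"angular":[0,0,0]},{"gripper":-0.4,"translation":[0,0,0.002],"angular":[0,0,0]},{"gripper":-0.4,"translation":[0,0,0.002],"angular":[0,0,0]}]'
python3 -m handwheel '[{"gripper":0.0,"translation":[0,0,0],"angular":[0,0,0]},{"gripper":0.08,"translation":[0,0,0],"angular":[0,0,0]},{"gripper":0.15,"translation":[0,0,0],"angular":[0,0,0]},{"gripper":0.2,"translation":[0,0,0],"angular":[0,0,0]},{"gripper":0.2,"translation":[0,0,-0.003],"angular":[0,0,0]},{"gripper":0.2,"translation":[0,0,-0.02],"angular":[0,0,0]},{"gripper":0.2,"translation":[0,0,-0.06],"angular":[0,0,0]},{"gripper":0.2,"translation":[0,0,-0.1],"angular":[0,0,0]}]'
python3 -c "
from h import *
go(462,121,110,0)"
```

```text
time_s: 6.43
tool_pos: [552.4, -233.4, 30.2]
tcp_rot: [180.0, -0.0, -0.3]
contact_force: [-1.3, 1.6, 8.3]
width: 41.8
grasp_force: 41.5
time_s: 7.1
tool_pos: [551.0, -232.7, 129.2]
tcp_rot: [-179.9, 0.2, -0.3]
contact_force: [1.0, -0.8, 1.0]
width: 51.2
grasp_force: 0.0
tr [-0.0907 -0.3532  0.02  ] ang [-0.001  0.004 -0.005]
```

```bash
python3 -m handwheel '[{"gripper":0.0,"translation":[-0.083,-0.325,0.018],"angular":[0,0,0]},{"gripper":0.0,"translation":[-0.083,-0.325,0.018],"angular":[0,0,0]},{"gripper":0.0,"translation":[-0.083,-0.325,0.018],"angular":[0,0,0]},{"gripper":0.0,"translation":[-0.083,-0.325,0.018],"angular":[0,0,0]},{"gripper":0.0,"translation":[-0.083,-0.325,0.018],"angular":[0,0,0]},{"gripper":0.0,"translation":[-0.083,-0.325,0.018],"angular":[0,0,0]},{"gripper":0.0,"translation":[-0.083,-0.325,0.018],"angular":[0,0,0]},{"gripper":0.0,"translation":[-0.083,-0.325,0.018],"angular":[0,0,0]}]' 
python3 -m handwheel '[{"gripper":0.0,"translation":[-0.008,-0.028,0.002],"angular":[0,0,0]},{"gripper":0.0,"translation":[-0.008,-0.028,0.002],"angular":[0,0,0]},{"gripper":0.0,"translation":[-0.008,-0.028,0.002],"angular":[0,0,0]}]'
python3 - <<'E'
from h import *
for n in("top","side"):
    im,d=vision.get_image(n); u,v=map(int,proj(n,[549,-233,10])); print(n,u,v)
    cv2.imwrite(f"pics/b{n}.png",im); 
    globals()[n]=cv2.resize(im[v-25:v+25,u-25:u+25],None,fx=8,fy=8,interpolation=cv2.INTER_CUBIC)
cv2.imwrite("pics/b.png",np.hstack([top,side]))
go(462.5,120.5,56,0)
E
```

```text
time_s: 7.77
tool_pos: [470.7, 91.4, 111.6]
tcp_rot: [-180.0, -0.0, -0.3]
contact_force: [1.5, 0.5, 0.5]
width: 42.5
grasp_force: 0.0
time_s: 8.02
tool_pos: [463.1, 119.7, 109.5]
tcp_rot: [-180.0, 0.0, -0.0]
contact_force: [-0.8, -1.5, 0.4]
width: 42.7
grasp_force: 0.0
top 343 176
side 267 155
tr [-0.0014 -0.0035  0.0536] ang [ 0.001 -0.    -0.006]
```

View pics/b.png

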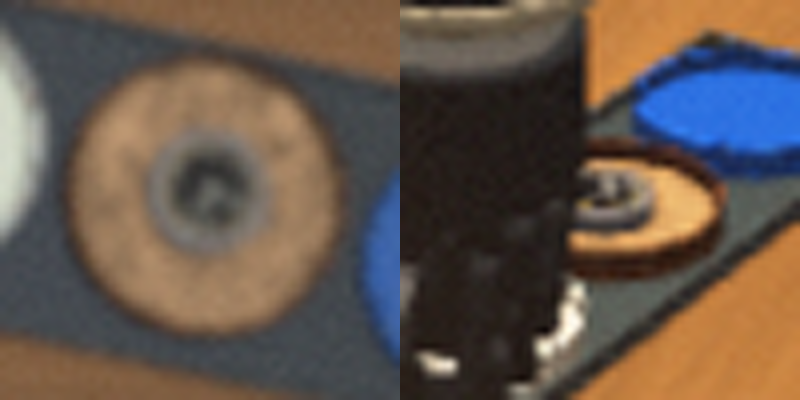

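The crop shows the movement dial up at crop (209,189), about 3 mm from the bowl centre (205,195). Next is the dome.

```bash
python3 -m handwheel '[{"gripper":0.0,"translation":[0,0,0.025],"angular":[0,0,0]},{"gripper":0.0,"translation":[0,0,0.042],"angular":[0,0,0]},{"gripper":0.0,"translation":[0,0,0.05],"angular":[0,0,0]},{"gripper":0.0,"translation":[0,0,0.053],"angular":[0,0,0]},{"gripper":0.0,"translation":[0,0,0.053],"angular":[0,0,0]}]'
python3 - <<'E'
from h import *
print("mov",ray("top",(344.1,174.6),19),"bowl",ray("top",(343.6,175.4),19))
go(462.5,120.5,56,0)
im,d=vision.get_image("side"); u,v=map(int,proj("side",[462,120,40]))
cv2.imwrite(f"pics/d.png",cv2.resize(im[v-30:v+30,u-30:u+30],None,fx=8,fy=8,interpolation=cv2.INTER_CUBIC))
E
```

```text
time_s: 8.53
tool_pos: [463.6, 116.7, 56.1]
tcp_rot: [180.0, 0.1, -0.4]
contact_force: [0.1, -0.5, -1.3]
width: 42.9
grasp_force: 0.0
mov [ 552.00566482 -233.62171004] bowl [ 549.72682618 -232.19099961]
tr [-0.0012 -0.0038  0.0001] ang [ 0.001  0.001 -0.007]
```

View pics/d.png

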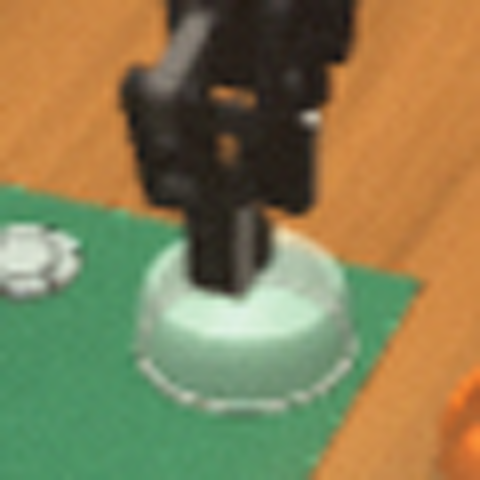

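The fingers straddle the knob, which the near finger hides, and the glass is untouched. Closing now.

```bash
python3 -m handwheel '[{"gripper":0.0,"translation":[-0.001,-0.004,0],"angular":[0,0,0]},{"gripper":-0.2,"translation":[-0.001,-0.004,0],"angular":[0,0,0]},{"gripper":-0.4,"translation":[-0.001,-0.004,0],"angular":[0,0,0]},{"gripper":-0.5,"translation":[-0.001,-0.004,0],"angular":[0,0,0]},{"gripper":-0.6,"translation":[-0.001,-0.004,0],"angular":[0,0,0]},{"gripper":-0.8,"translation":[-0.001,-0.004,0],"angular":[0,0,0]},{"gripper":-0.8,"translation":[-0.001,-0.004,0],"angular":[0,0,0]},{"gripper":-0.8,"translation":[-0.001,-0.004,0],"angular":[0,0,0]}]' 50
python3 -m handwheel '[{"gripper":-0.8,"translation":[0,0,-0.008],"angular":[0,0,0]},{"gripper":-0.8,"translation":[0,0,-0.025],"angular":[0,0,0]},{"gripper":-0.8,"translation":[0,0,-0.04],"angular":[0,0,0]},{"gripper":-0.8,"translation":[0,0,-0.05],"angular":[0,0,0]},{"gripper":-0.8,"translation":[0,0,-0.05],"angular":[0,0,0]}]'
python3 - <<'E'
from h import *
go(550.5,-233,105,0)
im,d=vision.get_image("side"); u,v=map(int,proj("side",[462,120,90]))
cv2.imwrite(f"pics/d2.png",cv2.resize(im[v-30:v+30,u-30:u+30],None,fx=8,fy=8,interpolation=cv2.INTER_CUBIC))
E
```

```text
time_s: 9.25
tool_pos: [462.8, 121.9, 57.0]
tcp_rot: [-180.0, -0.0, -0.3]
contact_force: [-1.6, 0.3, 8.1]
width: 15.8
grasp_force: 48.6
time_s: 9.67
tool_pos: [463.5, 122.0, 108.5]
tcp_rot: [-179.9, -0.2, -0.3]
contact_force: [0.1, 0.3, -0.7]
width: 15.6
grasp_force: 48.8
tr [0.0889 0.3545 0.0034] ang [-0.001 -0.003 -0.005]
```

View pics/d2.png

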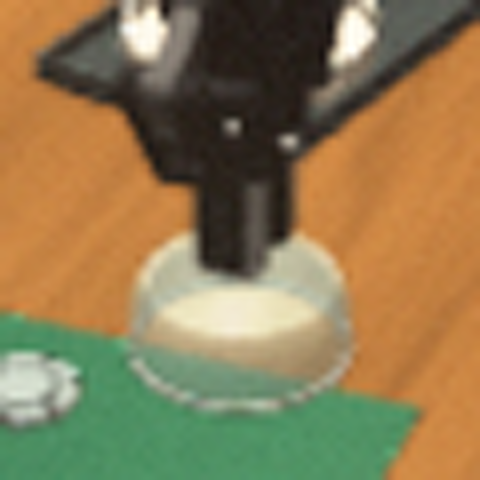

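The dome is held upright, with its rim level at crop (240,400).

```bash
python3 -m handwheel '[{"gripper":-0.8,"translation":[0.004,0.018,0],"angular":[0,0,0]},{"gripper":-0.8,"translation":[0.011,0.045,0],"angular":[0,0,0]},{"gripper":-0.8,"translation":[0.02,0.08,0],"angular":[0,0,0]},{"gripper":-0.8,"translation":[0.03,0.12,0],"angular":[0,0,0]},{"gripper":-0.8,"translation":[0.04,0.16,0],"angular":[0,0,0]},{"gripper":-0.8,"translation":[0.05,0.2,0],"angular":[0,0,0]},{"gripper":-0.8,"translation":[0.06,0.24,0],"angular":[0,0,0]},{"gripper":-0.8,"translation":[0.069,0.275,0],"angular":[0,0,0]}]' 
python3 -m handwheel '[{"gripper":-0.8,"translation":[0.008,0.03,0],"angular":[0,0,0]},{"gripper":-0.8,"translation":[0.014,0.055,0],"angular":[0,0,0]},{"gripper":-0.8,"translation":[0.018,0.07,0],"angular":[0,0,0]},{"gripper":-0.8,"translation":[0.02,0.078,0],"angular":[0,0,0]},{"gripper":-0.8,"translation":[0.02,0.0795,0],"angular":[0,0,0]},{"gripper":-0.8,"translation":[0.02,0.0795,0],"angular":[0,0,0]}]' 
python3 -m handwheel '[{"gripper":-0.8,"translation":[0,0,0],"angular":[0,0,0]}]' 
python3 -c "
from h import *
go(550.5,-233,64,0)"
```

```text
time_s: 10.38
tool_pos: [529.8, -156.6, 105.6]
tcp_rot: [180.0, 0.1, -0.4]
contact_force: [0.2, 0.6, -0.2]
width: 15.5
grasp_force: 48.9
time_s: 10.88
tool_pos: [549.5, -231.9, 105.9]
tcp_rot: [-179.9, 0.1, -0.3]
contact_force: [-0.9, 0.6, -1.2]
width: 15.5
grasp_force: 48.9
time_s: 10.97
tool_pos: [549.7, -231.0, 106.2]
tcp_rot: [-179.9, 0.0, -0.2]
contact_force: [0.1, 0.0, -0.7]
width: 15.6
grasp_force: 48.9
tr [0.0008 0.0021 0.0422] ang [-0.001  0.001 -0.003]
```

```bash
python3 -m handwheel '[{"gripper":-0.8,"translation":[0.001,0.001,0.008],"angular":[0,0,0]},{"gripper":-0.8,"translation":[0.001,0.001,0.018],"angular":[0,0,0]},{"gripper":-0.8,"translation":[0.001,0.001,0.027],"angular":[0,0,0]},{"gripper":-0.8,"translation":[0.001,0.001,0.033],"angular":[0,0,0]},{"gripper":-0.8,"translation":[0.001,0.001,0.037],"angular":[0,0,0]},{"gripper":-0.8,"translation":[0.001,0.001,0.039],"angular":[0,0,0]},{"gripper":-0.8,"translation":[0.001,0.001,0.04],"angular":[0,0,0]},{"gripper":-0.8,"translation":[0.001,0.001,0.04],"angular":[0,0,0]}]' 
python3 -m handwheel '[{"gripper":-0.8,"translation":[0,0,0.0005],"angular":[0,0,0]},{"gripper":-0.8,"translation":[0,0,0.001],"angular":[0,0,0]},{"gripper":-0.8,"translation":[0,0,0.001],"angular":[0,0,0]}]'
```

```text
time_s: 11.63
tool_pos: [550.8, -234.2, 66.3]
tcp_rot: [-180.0, 0.0, -0.3]
contact_force: [-0.2, -0.8, -1.0]
width: 15.4
grasp_force: 48.9
time_s: 11.88
tool_pos: [550.9, -234.2, 65.6]
tcp_rot: [180.0, -0.0, -0.3]
contact_force: [-0.3, -0.6, -1.1]
width: 15.4
grasp_force: 48.9
```

```bash
python3 -m handwheel '[{"gripper":-0.8,"translation":[0,0,0.001],"angular":[0,0,0]},{"gripper":-0.8,"translation":[0,0,0.001],"angular":[0,0,0]}]' 
python3 -m handwheel '[{"gripper":-0.8,"translation":[0,0,0.001],"angular":[0,0,0]},{"gripper":-0.8,"translation":[0,0,0.001],"angular":[0,0,0]}]'
```

```text
time_s: 12.05
tool_pos: [550.8, -234.2, 64.5]
tcp_rot: [180.0, -0.0, -0.3]
contact_force: [0.1, 0.2, -0.3]
width: 15.6
grasp_force: 48.9
time_s: 12.22
tool_pos: [550.9, -234.2, 64.1]
tcp_rot: [180.0, -0.0, -0.3]
contact_force: [-2.6, 0.5, 6.6]
width: 15.5
grasp_force: 49.9
```

```bash
python3 -m handwheel '[{"gripper":-0.55,"translation":[0,0,0],"angular":[0,0,0]},{"gripper":-0.4,"translation":[0,0,0],"angular":[0,0,0]},{"gripper":-0.2,"translation":[0,0,0],"angular":[0,0,0]},{"gripper":-0.1,"translation":[0,0,0],"angular":[0,0,0]},{"gripper":0,"translation":[0,0,-0.005],"angular":[0,0,0]},{"gripper":0,"translation":[0,0,-0.03],"angular":[0,0,0]},{"gripper":0.2,"translation":[0,0,-0.06],"angular":[0,0,0]},{"gripper":0.3,"translation":[0,0,-0.06],"angular":[0,0,0]}]' 
python3 -m handwheel '[{"gripper":0.3,"translation":[-0.0035,-0.32,0.02],"angular":[0,0,0]},{"gripper":0.3,"translation":[-0.0035,-0.32,0.02],"angular":[0,0,0]},{"gripper":0.3,"translation":[-0.0035,-0.32,0.02],"angular":[0,0,0]},{"gripper":0.3,"translation":[-0.0035,-0.32,0.02],"angular":[0,0,0]},{"gripper":0.3,"translation":[-0.0035,-0.32,0.02],"angular":[0,0,0]},{"gripper":0.3,"translation":[-0.0035,-0.32,0.02],"angular":[0,0,0]},{"gripper":0.3,"translation":[-0.0035,-0.32,0.02],"angular":[0,0,0]},{"gripper":0.3,"translation":[-0.0035,-0.32,0.02],"angular":[0,0,0]}]' 
python3 -m handwheel '[{"gripper":0.3,"translation":[0,-0.03,0],"angular":[0,0,0]},{"gripper":0.3,"translation":[0,-0.03,0],"angular":[0,0,0]},{"gripper":0.3,"translation":[0,-0.03,0],"angular":[0,0,0]},{"gripper":0.3,"translation":[0,-0.03,0],"angular":[0,0,0]}]'
python3 - <<'E'
from h import *
go(546.5,116,21,0)
for n in("top","side"):
    im,d=vision.get_image(n); u,v=map(int,proj(n,[549,-233,20])); print(n,u,v)
    globals()[n]=cv2.resize(im[v-25:v+25,u-25:u+25],None,fx=8,fy=8,interpolation=cv2.INTER_CUBIC)
cv2.imwrite("pics/b3.png",np.hstack([top,side]))
E
```

```text
time_s: 12.88
tool_pos: [553.2, -235.3, 128.5]
tcp_rot: [179.9, -0.4, -0.3]
contact_force: [1.9, 0.0, 0.6]
width: 55.6
grasp_force: 0.0
time_s: 13.55
tool_pos: [548.6, 90.5, 103.6]
tcp_rot: [-179.9, -0.0, -0.1]
contact_force: [-0.3, 0.1, 0.4]
width: 55.2
grasp_force: 0.0
time_s: 13.88
tool_pos: [549.2, 115.2, 103.6]
tcp_rot: [180.0, -0.0, -0.3]
contact_force: [-0.1, -1.1, 0.5]
width: 55.6
grasp_force: 0.0
tr [-0.0027 -0.0008  0.0826] ang [ 0.001 -0.    -0.005]
top 343 175
side 267 153
```

View pics/b3.png

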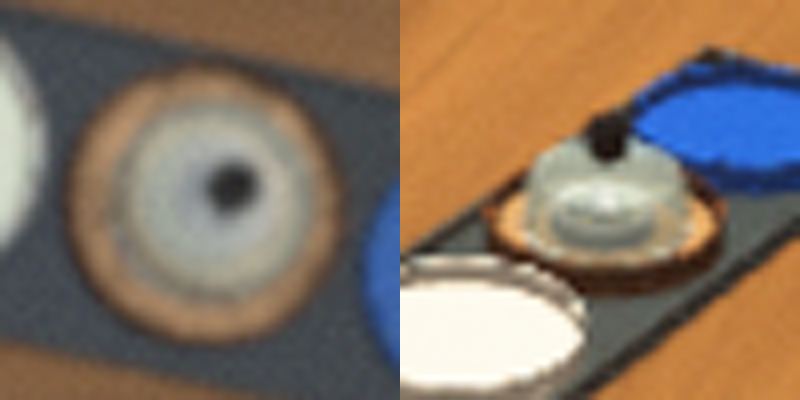

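The dome stands flat over the movement, roughly centred in the bowl at crop (215,200). Next is the caseback, with a guarded descent.

```bash
python3 -m handwheel '[{"gripper":0.12,"translation":[-0.003,0,0.03],"angular":[0,0,0]},{"gripper":0.12,"translation":[-0.003,0,0.055],"angular":[0,0,0]},{"gripper":0.12,"translation":[-0.003,0,0.07],"angular":[0,0,0]},{"gripper":0.12,"translation":[-0.003,0,0.078],"angular":[0,0,0]},{"gripper":0.12,"translation":[-0.003,0,0.08],"angular":[0,0,0]},{"gripper":0.12,"translation":[-0.003,0,0.08],"angular":[0,0,0]},{"gripper":0.12,"translation":[-0.003,0,0.08],"angular":[0,0,0]}]' 
python3 -m handwheel '[{"gripper":0.12,"translation":[0,0,0.001],"angular":[0,0,0]},{"gripper":0.12,"translation":[0,0,0.001],"angular":[0,0,0]}]'
python3 - <<'E'
from h import *
im,d=vision.get_image("side"); u,v=map(int,proj("side",[546,116,10]))
cv2.imwrite(f"pics/e.png",cv2.resize(im[v-30:v+30,u-30:u+30],None,fx=9,fy=9,interpolation=cv2.INTER_CUBIC))
E
```

```text
time_s: 14.57
tool_pos: [546.8, 115.5, 24.3]
tcp_rot: [-180.0, -0.1, -0.3]
contact_force: [0.4, 1.5, 0.8]
width: 47.9
grasp_force: 0.0
time_s: 14.73
tool_pos: [546.7, 115.9, 23.3]
tcp_rot: [-180.0, -0.1, -0.3]
contact_force: [-0.8, 0.9, -0.5]
width: 47.7
grasp_force: 0.0
```

View pics/e.png

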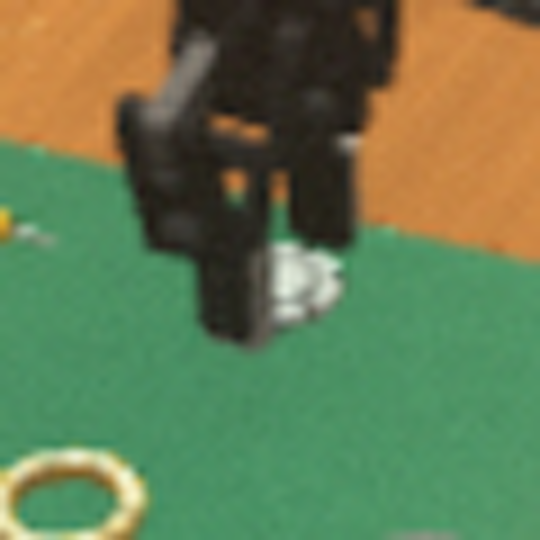

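The disc at crop (300,285) sits between the fingers. I'll go down in 1 mm steps.

```bash
for i in 1 2; do :; done
python3 -m handwheel '[{"gripper":0.12,"translation":[0,0,0.001],"angular":[0,0,0]},{"gripper":0.12,"translation":[0,0,0.001],"angular":[0,0,0]}]' | grep -E "pos|contact"
python3 -m handwheel '[{"gripper":0.12,"translation":[0,0,0.001],"angular":[0,0,0]},{"gripper":0.12,"translation":[0,0,0.001],"angular":[0,0,0]}]' | grep -E "pos|contact"
python3 -m handwheel '[{"gripper":0.05,"translation":[0,0,0],"angular":[0,0,0]},{"gripper":0.0,"translation":[0,0,0],"angular":[0,0,0]},{"gripper":-0.05,"translation":[0,0,0],"angular":[0,0,0]},{"gripper":-0.1,"translation":[0,0,0],"angular":[0,0,0]},{"gripper":-0.2,"translation":[0,0,0],"angular":[0,0,0]},{"gripper":-0.3,"translation":[0,0,0],"angular":[0,0,0]},{"gripper":-0.3,"translation":[0,0,0],"angular":[0,0,0]}]' 30
```

```text
tool_pos: [546.2, 115.9, 21.6]
contact_force: [-0.6, 0.1, -0.1]
tool_pos: [546.0, 115.9, 20.3]
contact_force: [-0.2, 0.6, 0.7]
time_s: 15.7
tool_pos: [546.1, 115.8, 20.7]
tcp_rot: [-180.0, -0.0, -0.3]
contact_force: [-1.9, -0.3, 5.4]
width: 36.0
grasp_force: 29.5
```

```bash
python3 -m handwheel '[{"gripper":-0.3,"translation":[0,0,-0.01],"angular":[0,0,0]},{"gripper":-0.3,"translation":[0,0,-0.03],"angular":[0,0,0]},{"gripper":-0.3,"translation":[0,0,-0.06],"angular":[0,0,0]},{"gripper":-0.3,"translation":[0,0,-0.07],"angular":[0,0,0]},{"gripper":-0.3,"translation":[0,0,-0.07],"angular":[0,0,0]}]'
python3 -m handwheel '[{"gripper":-0.3,"translation":[0.002,0.02,0],"angular":[0,0,0]},{"gripper":-0.3,"translation":[0.004,0.05,0],"angular":[0,0,0]},{"gripper":-0.3,"translation":[0.008,0.085,0],"angular":[0,0,0]},{"gripper":-0.3,"translation":[0.012,0.12,0],"angular":[0,0,0]},{"gripper":-0.3,"translation":[0.016,0.155,0],"angular":[0,0,0]},{"gripper":-0.3,"translation":[0.02,0.19,0],"angular":[0,0,0]},{"gripper":-0.3,"translation":[0.023,0.22,0],"angular":[0,0,0]},{"gripper":-0.3,"translation":[0.025,0.234,0],"angular":[0,0,0]}]'
python3 -m handwheel '[{"gripper":-0.3,"translation":[0,0.006,0],"angular":[0,0,0]},{"gripper":-0.3,"translation":[0,0.006,0.01],"angular":[0,0,0]},{"gripper":-0.3,"translation":[0,0.006,0.025],"angular":[0,0,0]},{"gripper":-0.3,"translation":[0,0.006,0.04],"angular":[0,0,0]},{"gripper":-0.3,"translation":[0,0.006,0.05],"angular":[0,0,0]},{"gripper":-0.3,"translation":[0,0.006,0.055],"angular":[0,0,0]},{"gripper":-0.3,"translation":[0,0.006,0.057],"angular":[0,0,0]},{"gripper":-0.3,"translation":[0,0.006,0.057],"angular":[0,0,0]}]'
python3 -c "
from h import *
go(571,-124,28,0)"
```

```text
time_s: 16.12
tool_pos: [547.8, 116.2, 93.5]
tcp_rot: [-179.9, -0.3, -0.3]
contact_force: [0.6, 0.4, -0.4]
width: 35.9
grasp_force: 30.0
time_s: 16.78
tool_pos: [569.1, -123.6, 89.8]
tcp_rot: [179.9, 0.1, -0.6]
contact_force: [0.7, -0.9, -0.9]
width: 36.0
grasp_force: 30.1
time_s: 17.45
tool_pos: [569.7, -123.3, 33.0]
tcp_rot: [-180.0, 0.0, -0.2]
contact_force: [0.6, 0.0, 0.1]
width: 35.6
grasp_force: 30.1
tr [0.0013 0.0007 0.005 ] ang [-0.     0.001 -0.004]
```

```bash
python3 -m handwheel '[{"gripper":-0.3,"translation":[0,0,0.002],"angular":[0,0,0]},{"gripper":-0.3,"translation":[0,0,0.003],"angular":[0,0,0]},{"gripper":-0.3,"translation":[0,0,0.004],"angular":[0,0,0]},{"gripper":-0.3,"translation":[0,0,0.004],"angular":[0,0,0]}]'
python3 -m handwheel '[{"gripper":-0.3,"translation":[0,0,0.001],"angular":[0,0,0]},{"gripper":-0.3,"translation":[0,0,0.001],"angular":[0,0,0]}]'
python3 -m handwheel '[{"gripper":-0.12,"translation":[0,0,0],"angular":[0,0,0]},{"gripper":-0.05,"translation":[0,0,0],"angular":[0,0,0]},{"gripper":0.0,"translation":[0,0,0],"angular":[0,0,0]},{"gripper":0.05,"translation":[0,0,0],"angular":[0,0,0]},{"gripper":0.1,"translation":[0,0,-0.004],"angular":[0,0,0]},{"gripper":0.1,"translation":[0,0,-0.02],"angular":[0,0,0]},{"gripper":0.1,"translation":[0,0,-0.05],"angular":[0,0,0]},{"gripper":0.1,"translation":[0,0,-0.08],"angular":[0,0,0]}]'
python3 -c "
from h import *
go(456,335,108,0)"
```

```text
time_s: 17.78
tool_pos: [570.0, -124.4, 29.6]
tcp_rot: [180.0, -0.0, -0.3]
contact_force: [0.1, 0.6, 0.2]
width: 35.6
grasp_force: 30.1
time_s: 17.95
tool_pos: [569.9, -124.3, 28.5]
tcp_rot: [-180.0, -0.0, -0.3]
contact_force: [0.2, -0.1, -1.1]
width: 35.8
grasp_force: 30.1
time_s: 18.62
tool_pos: [569.0, -124.1, 108.8]
tcp_rot: [-180.0, 0.1, -0.3]
contact_force: [0.1, -0.9, -0.5]
width: 47.0
grasp_force: 0.0
tr [-0.1154 -0.4585  0.0013] ang [-0.     0.002 -0.005]
```

```bash
python3 -m handwheel '[{"gripper":0.2,"translation":[-0.078,-0.31,0],"angular":[0,0,0]},{"gripper":0.2,"translation":[-0.078,-0.31,0],"angular":[0,0,0]},{"gripper":0.2,"translation":[-0.078,-0.31,0],"angular":[0,0,0]},{"gripper":0.2,"translation":[-0.078,-0.31,0],"angular":[0,0,0]},{"gripper":0.2,"translation":[-0.078,-0.31,0],"angular":[0,0,0]},{"gripper":0.2,"translation":[-0.078,-0.31,0],"angular":[0,0,0]},{"gripper":0.2,"translation":[-0.078,-0.31,0],"angular":[0,0,0]},{"gripper":0.2,"translation":[-0.078,-0.31,0],"angular":[0,0,0]}]' 
python3 -m handwheel '[{"gripper":0.2,"translation":[-0.037,-0.148,0],"angular":[0,0,0]},{"gripper":0.2,"translation":[-0.037,-0.148,0],"angular":[0,0,0]},{"gripper":0.2,"translation":[-0.037,-0.148,0],"angular":[0,0,0]},{"gripper":0.2,"translation":[-0.037,-0.148,0],"angular":[0,0,0]},{"gripper":0.2,"translation":[-0.037,-0.148,0],"angular":[0,0,0]},{"gripper":0.2,"translation":[-0.037,-0.148,0],"angular":[0,0,0]},{"gripper":0.2,"translation":[-0.037,-0.148,0],"angular":[0,0,0]}]'
python3 - <<'E'
from h import *
print(ray("side",(211.1,279.9),7),ray("top",(139.6,205.4),7))
s=ctrl.sense();print(s["joints"])
im,d=vision.get_image("side"); u,v=map(int,proj("side",[456,335,10]))
a=cv2.resize(im[v-30:v+20,u-25:u+25],None,fx=8,fy=8,interpolation=cv2.INTER_CUBIC)
im,d=vision.get_image("top"); x,y=map(int,proj("top",[571,-124,10])); print(x,y)
cv2.imwrite("pics/f.png",np.hstack([a,cv2.resize(im[y-25:y+25,x-25:x+25],None,fx=8,fy=8,interpolation=cv2.INTER_CUBIC)])); print(u,v)
go(456,335,24,0)
E
```

```text
time_s: 19.28
tool_pos: [492.0, 190.6, 108.9]
tcp_rot: [-179.9, -0.0, -0.1]
contact_force: [0.2, -0.4, 0.3]
width: 51.0
grasp_force: 0.0
time_s: 19.87
tool_pos: [457.4, 333.5, 108.5]
tcp_rot: [180.0, -0.0, -0.3]
contact_force: [0.2, -0.1, -0.3]
width: 51.4
grasp_force: 0.0
[456.12945823 337.02171338] [457.83298402 334.81751815]
[ -42.59515264   33.31305179    2.629613    108.5627033    -2.27071164
   38.20171823 -128.91954949]
304 167
211 278
tr [-0.002  -0.0025  0.0846] ang [ 0.001 -0.    -0.007]
```

View pics/f.png

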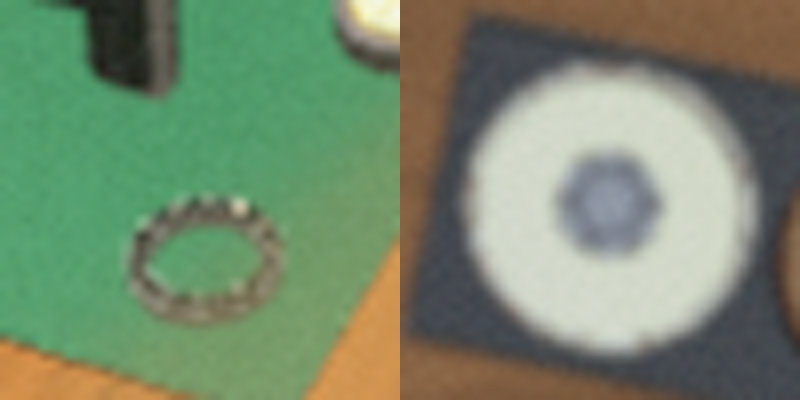

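The caseback lies flat and centred in the white dish at crop (607,205). The steel bezel is at crop (207,260), about (457,336) mm.

```bash
python3 -m handwheel '[{"gripper":0.2,"translation":[-0.001,-0.002,0.03],"angular":[0,0,0]},{"gripper":0.2,"translation":[-0.001,-0.002,0.055],"angular":[0,0,0]},{"gripper":0.2,"translation":[-0.001,-0.002,0.072],"angular":[0,0,0]},{"gripper":0.2,"translation":[-0.001,-0.002,0.08],"angular":[0,0,0]},{"gripper":0.2,"translation":[-0.001,-0.002,0.084],"angular":[0,0,0]},{"gripper":0.2,"translation":[-0.001,-0.002,0.085],"angular":[0,0,0]},{"gripper":0.2,"translation":[-0.001,-0.002,0.085],"angular":[0,0,0]}]' 
python3 -m handwheel '[{"gripper":0.2,"translation":[0,0,0],"angular":[0,0,0]},{"gripper":0.2,"translation":[0,0,0],"angular":[0,0,0]}]'
python3 -c "
from h import *
go(457,336,20.5,0)"
```

```text
time_s: 20.55
tool_pos: [456.9, 336.1, 24.1]
tcp_rot: [-180.0, -0.0, -0.4]
contact_force: [-0.1, 0.4, 1.0]
width: 51.0
grasp_force: 0.0
time_s: 20.72
tool_pos: [456.8, 336.6, 24.5]
tcp_rot: [-179.9, -0.1, -0.3]
contact_force: [-1.4, 0.3, 0.1]
width: 51.3
grasp_force: 0.0
tr [0.0002 0.0007 0.004 ] ang [-0.001 -0.001 -0.005]
```

```bash
python3 -m handwheel '[{"gripper":0.2,"translation":[0,0,0.002],"angular":[0,0,0]},{"gripper":0.2,"translation":[0,0,0.003],"angular":[0,0,0]},{"gripper":0.2,"translation":[0,0,0.0035],"angular":[0,0,0]},{"gripper":0.2,"translation":[0,0,0.0035],"angular":[0,0,0]}]'
python3 -m handwheel '[{"gripper":0.15,"translation":[0,0,0],"angular":[0,0,0]},{"gripper":0.1,"translation":[0,0,0],"angular":[0,0,0]},{"gripper":0.05,"translation":[0,0,0],"angular":[0,0,0]},{"gripper":0,"translation":[0,0,0],"angular":[0,0,0]},{"gripper":-0.1,"translation":[0,0,0],"angular":[0,0,0]},{"gripper":-0.2,"translation":[0,0,0],"angular":[0,0,0]},{"gripper":-0.2,"translation":[0,0,0],"angular":[0,0,0]}]' 30
python3 -m handwheel '[{"gripper":-0.2,"translation":[0,0,-0.01],"angular":[0,0,0]},{"gripper":-0.2,"translation":[0,0,-0.03],"angular":[0,0,0]},{"gripper":-0.2,"translation":[0,0,-0.06],"angular":[0,0,0]},{"gripper":-0.2,"translation":[0,0,-0.08],"angular":[0,0,0]},{"gripper":-0.2,"translation":[0,0,-0.08],"angular":[0,0,0]},{"gripper":-0.2,"translation":[0,0,-0.08],"angular":[0,0,0]}]'
python3 -c "
from h import *
go(527,-342,101,0)"
```

```text
time_s: 21.05
tool_pos: [456.2, 336.3, 19.9]
tcp_rot: [180.0, 0.0, -0.3]
contact_force: [0.1, -0.1, 0.4]
width: 51.4
grasp_force: 0.0
time_s: 21.63
tool_pos: [456.3, 336.3, 20.2]
tcp_rot: [-180.0, -0.0, -0.3]
contact_force: [-2.3, -0.5, 5.6]
width: 40.5
grasp_force: 29.9
time_s: 22.13
tool_pos: [456.9, 336.8, 101.5]
tcp_rot: [-179.9, -0.1, -0.3]
contact_force: [-0.5, -0.4, -1.2]
width: 40.1
grasp_force: 30.4
tr [ 7.360e-02  6.785e-01 -6.000e-04] ang [-0.002 -0.002 -0.005]
```

```bash
python3 -m handwheel '[{"gripper":-0.2,"translation":[0.002,0.02,0],"angular":[0,0,0]},{"gripper":-0.2,"translation":[0.005,0.05,0],"angular":[0,0,0]},{"gripper":-0.2,"translation":[0.009,0.085,0],"angular":[0,0,0]},{"gripper":-0.2,"translation":[0.013,0.12,0],"angular":[0,0,0]},{"gripper":-0.2,"translation":[0.017,0.155,0],"angular":[0,0,0]},{"gripper":-0.2,"translation":[0.021,0.19,0],"angular":[0,0,0]},{"gripper":-0.2,"translation":[0.025,0.225,0],"angular":[0,0,0]},{"gripper":-0.2,"translation":[0.028,0.26,0],"angular":[0,0,0]}]'
python3 -m handwheel '[{"gripper":-0.2,"translation":[0.004,0.035,0],"angular":[0,0,0]},{"gripper":-0.2,"translation":[0.008,0.07,0],"angular":[0,0,0]},{"gripper":-0.2,"translation":[0.012,0.105,0],"angular":[0,0,0]},{"gripper":-0.2,"translation":[0.016,0.14,0],"angular":[0,0,0]},{"gripper":-0.2,"translation":[0.02,0.175,0],"angular":[0,0,0]},{"gripper":-0.2,"translation":[0.024,0.21,0],"angular":[0,0,0]},{"gripper":-0.2,"translation":[0.028,0.245,0],"angular":[0,0,0]},{"gripper":-0.2,"translation":[0.03,0.28,0],"angular":[0,0,0]}]'
python3 -m handwheel '[{"gripper":-0.2,"translation":[0.004,0.035,0],"angular":[0,0,0]},{"gripper":-0.2,"translation":[0.008,0.07,0],"angular":[0,0,0]},{"gripper":-0.2,"translation":[0.012,0.1,0],"angular":[0,0,0]},{"gripper":-0.2,"translation":[0.014,0.12,0],"angular":[0,0,0]},{"gripper":-0.2,"translation":[0.015,0.132,0],"angular":[0,0,0]},{"gripper":-0.2,"translation":[0.015,0.138,0],"angular":[0,0,0]},{"gripper":-0.2,"translation":[0.015,0.138,0],"angular":[0,0,0]},{"gripper":-0.2,"translation":[0.015,0.138,0],"angular":[0,0,0]}]'
python3 -c "
from h import *
go(527,-342,28,0)"
```

```text
time_s: 22.8
tool_pos: [482.4, 74.5, 99.2]
tcp_rot: [180.0, 0.1, -0.3]
contact_force: [1.4, 0.1, 0.4]
width: 40.7
grasp_force: 30.4
time_s: 23.47
tool_pos: [511.1, -205.5, 99.1]
tcp_rot: [-180.0, 0.1, -0.3]
contact_force: [0.6, 0.4, 0.3]
width: 40.6
grasp_force: 30.4
time_s: 24.13
tool_pos: [525.7, -340.4, 99.5]
tcp_rot: [-179.9, 0.0, -0.2]
contact_force: [0.4, 0.5, 0.8]
width: 40.2
grasp_force: 30.4
tr [0.0013 0.0017 0.0715] ang [-0.001  0.001 -0.004]
```

Target contact height is about 27.2 mm.

```bash
python3 -m handwheel '[{"gripper":-0.2,"translation":[0.001,0.001,0.015],"angular":[0,0,0]},{"gripper":-0.2,"translation":[0.001,0.001,0.035],"angular":[0,0,0]},{"gripper":-0.2,"translation":[0.001,0.001,0.05],"angular":[0,0,0]},{"gripper":-0.2,"translation":[0.001,0.001,0.06],"angular":[0,0,0]},{"gripper":-0.2,"translation":[0.001,0.001,0.065],"angular":[0,0,0]},{"gripper":-0.2,"translation":[0.001,0.001,0.067],"angular":[0,0,0]},{"gripper":-0.2,"translation":[0.001,0.001,0.068],"angular":[0,0,0]},{"gripper":-0.2,"translation":[0.001,0.001,0.068],"angular":[0,0,0]}]'
python3 -m handwheel '[{"gripper":-0.2,"translation":[0,0,0.001],"angular":[0,0,0]},{"gripper":-0.2,"translation":[0,0,0.002],"angular":[0,0,0]},{"gripper":-0.2,"translation":[0,0,0.002],"angular":[0,0,0]}]'
```

```text
time_s: 24.8
tool_pos: [527.1, -342.9, 32.5]
tcp_rot: [180.0, -0.0, -0.3]
contact_force: [0.1, -0.8, -0.4]
width: 40.2
grasp_force: 30.4
time_s: 25.05
tool_pos: [526.9, -343.2, 30.3]
tcp_rot: [180.0, -0.0, -0.3]
contact_force: [0.1, -0.2, 0.2]
width: 40.8
grasp_force: 30.4
```

```bash
python3 -m handwheel '[{"gripper":-0.2,"translation":[0,0,0.001],"angular":[0,0,0]},{"gripper":-0.2,"translation":[0,0,0.002],"angular":[0,0,0]},{"gripper":-0.2,"translation":[0,0,0.002],"angular":[0,0,0]}]'
python3 -m handwheel '[{"gripper":-0.2,"translation":[0,0,0.001],"angular":[0,0,0]},{"gripper":-0.2,"translation":[0,0,0.001],"angular":[0,0,0]}]'
python3 -m handwheel '[{"gripper":0,"translation":[0,0,0],"angular":[0,0,0]},{"gripper":0.05,"translation":[0,0,0],"angular":[0,0,0]},{"gripper":0.1,"translation":[0,0,0],"angular":[0,0,0]},{"gripper":0.15,"translation":[0,0,0],"angular":[0,0,0]},{"gripper":0.15,"translation":[0,0,-0.004],"angular":[0,0,0]},{"gripper":0.15,"translation":[0,0,-0.02],"angular":[0,0,0]},{"gripper":0.15,"translation":[0,0,-0.06],"angular":[0,0,0]},{"gripper":0.15,"translation":[0,0,-0.1],"angular":[0,0,0]}]'
python3 -m handwheel '[{"gripper":0.15,"translation":[-0.09,0.15,-0.12],"angular":[0,0,0]},{"gripper":0.15,"translation":[-0.09,0.15,-0.12],"angular":[0,0,0]},{"gripper":0.15,"translation":[-0.09,0.15,-0.12],"angular":[0,0,0]},{"gripper":0.15,"translation":[-0.09,0.15,-0.12],"angular":[0,0,0]},{"gripper":0.15,"translation":[-0.09,0.15,-0.12],"angular":[0,0,0]},{"gripper":0.15,"translation":[-0.09,0.15,-0.12],"angular":[0,0,0]},{"gripper":0.15,"translation":[-0.09,0.15,-0.12],"angular":[0,0,0]},{"gripper":0.15,"translation":[-0.09,0.15,-0.12],"angular":[0,0,0]}]'
python3 - <<'E'
from h import *
T=vision.get_image("top")[0][145:215,275:410]; S=vision.get_image("side")[0][130:190,215:315]
cv2.imwrite("pics/z.png",np.vstack([cv2.resize(T,(540,280),interpolation=cv2.INTER_CUBIC),cv2.resize(S,(540,310),interpolation=cv2.INTER_CUBIC)]))
E
```

```text
time_s: 25.3
tool_pos: [526.6, -343.0, 27.8]
tcp_rot: [-180.0, 0.0, -0.3]
contact_force: [-0.0, 0.6, -0.6]
width: 39.9
grasp_force: 30.4
time_s: 25.47
tool_pos: [526.8, -343.1, 27.3]
tcp_rot: [180.0, -0.0, -0.3]
contact_force: [-1.3, 0.6, 4.9]
width: 39.8
grasp_force: 30.8
time_s: 26.13
tool_pos: [525.7, -342.4, 126.9]
tcp_rot: [-179.9, 0.2, -0.3]
contact_force: [1.1, -0.7, 0.7]
width: 49.2
grasp_force: 0.0
time_s: 26.8
tool_pos: [436.0, -492.0, 246.8]
tcp_rot: [-180.0, -0.0, -0.3]
contact_force: [-0.4, 1.2, -0.3]
width: 49.1
grasp_force: 0.0
```

View pics/z.png

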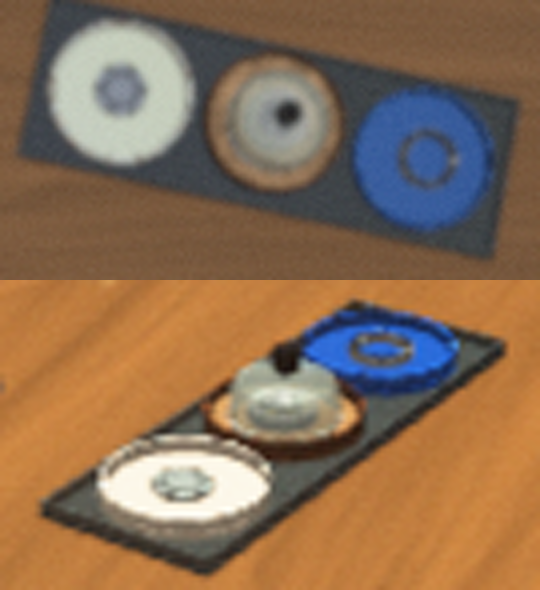

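The picture shows the caseback flat at (120,90), the dome flat over the movement at (278,118) and the bezel flat at (427,158). The arm is clear of everything.

```bash
python3 -c "
from cell import ctrl
print(ctrl.close_job())"
```

```text
the job is handed in; nothing more can be done
None
```

I've handed the job in after about 27 s of the 96 s. In the last camera check the steel caseback was in the white dish, the bezel in the blue dish, and the movement dial up under the flat-standing glass dome on the cork; the gold parts weren't touched.

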